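Clamp the specimen jar in the shaker

ROBOT

A 7-joint arm with a two-finger parallel gripper is mounted at the origin on the work surface. World frame = base frame: x ahead of the robot, y to its left, z up, the work surface at z = 0. Lengths are in mm, angles in rad, forces in N, time in s.
With the tool pointing down it reaches from about 425 to 800 mm from the base axis. Payload 8.3 kg.
Tool frame: the origin (TCP) lies at the very end of the fingers, on their centre line; the grasp point (between the pads) lies 19 mm behind it; z points along the fingers, y is the direction in which the jaws open and shut (so a half turn about z gives the same grasp; the last joint's range is limited). The gripper opens to 85 mm and grips with 20 to 120 N. Pads are 22 mm wide; open, the fingers measure 114 mm over their backs; the gripper's body (76 mm by 85 mm) begins 54 mm behind the grasp point. The pads swing forward as they close: fully open they stand 13 mm farther back than shut.
Start: joints at [1.23, 0.383, 0.016, 1.37, -0.006, 1.388, -0.046], TCP at [171.438, -601.009, 231.279] pointing down, gripper open.
Joint ranges: [-2.95, 2.95], [-0.25, 2.06], [-1.52, 1.56], [0.18, 2.33], [-1.44, 4.58], [0.02, 2.06], [-3.01, 3.01]. Speed limits (rad/s): [2.39, 2.39, 3.01, 3.01, 3.14, 3.14, 3.14].

INTERFACE

Orientations are given as a 3x3 rotation matrix whose columns are the frame's x, y, z axes.
In Python, from bench import env gives the robot as it stands. The module is installed in compiled form; this text tells all that it offers.
- The arm moves only by the tool send_rows, never from a script. Its arguments are lists of equal length, an entry for each row: "dp": the shift along the world's x, y, z in mm, a list of three; "rotation": the turn, a rotation vector about the world's x, y, z in degrees, a list of three; "claw": the finger opening in mm, from 0 to 85.4. A call has 1 to 12 rows; each row shifts and turns the commanded pose from where the row before left it; what a row does not reach is not made up. A row lasts 1/12 s, in which the tool goes at most 41.7 mm and 7.16 degrees, less where a joint would pass 70% of its speed; a pose out of reach is approached as far as the arm can. A call is refused whole if a number of a shift passes 41.7 or a number of a turn 7.16, either way. A call with a gripper value outside its range is refused whole. The fingers move at their own pace and stop on an object; the grip force is fixed at half the most. Time passes only in rows, so rows that do not move let the fingers close. It gives the time, the measured TCP pose, the force and the opening at its end, in the units of the state.
- env.state(): the state, without advancing time (a new reading comes with each control period).
- env.snapshot(name): name is "side" or "top" or "wrist"; returns a dict with "color" (480x640x3 uint8, red, green, blue), "vfov" (degrees; the focal length in pixels is half the picture's height over the tangent of half this angle, whatever the lens; pixels are square), "cx", "cy" (the principal point, pixels), "position" and "rotation" of the camera in the world. Camera axes: x right, y down, z forward; pixel columns grow to the right and rows downward; lengths in mm; the calibration is good to about 2 mm. A picture is of the moment at which its call begins. There is no depth.
- env.hand_in(): hands the job in, once; it reports no verdict.
The state is a dict: "time": time; "qpos": joint angles; "joint_velocities": joint speeds; "effort": joint torques, N m; "tcp_pos": TCP position; "tool_rot": TCP orientation; "wrist_force": force on the tool from outside, world axes, zero at the start; "wrist_torque": the same for the moment, N m; "width": finger opening in mm.
Only numpy, scipy, OpenCV 4.12 (cv2) and the standard library are available. Lean on these libraries where they do the work, as an engineer would, in place of code of your own. Each camera call takes 0.05 s, during which the arm holds its last target. There are 200 camera calls.

TASK

Stand the straight-sided specimen jar upright on the shaker's platform between the V-shaped stop and the rubber-faced pad. Then screw the knurled knob clockwise, letting go and regripping between turns, until the pad holds the jar firmly against the stop: properly hand-tight, not just touching, but not forced so hard that the jar would crack. Leave the other ware on the bench where it stands.

Things in the scene. Friction and masses are not known exactly. Their poses are not given: they have to be found in the camera images.
- jar_mid (a point): the centre (42 mm above its underside) of the loose specimen jar: a plain upright white cylinder, 50 mm in diameter, 84 mm tall, its top 16 mm a grey lid of the same diameter; rigid, 0.12 to 0.25 kg. It stands upright on the bench; its place is swapped at random with those of the tub and the bottle, 0.1 m or more apart.
- jar: the same specimen jar; origin at the centre of its underside, z up along its axis. Clamped with less than 10 N it would work loose on the shaker; over 80 N cracks it; 20 to 50 N is a good hand-tight hold.
- tub: bystander: lower, wider white tub with grey lid, 68 mm wide, 46 mm tall; origin at the centre of its underside. Leave alone.
- bottle: bystander: slimmer white necked bottle, 42 mm wide, neck 22 mm, 112 mm tall; origin at the centre of its underside. Leave alone.
- dishes: bystander: stack of three dishes 86 mm wide, 44 mm tall; origin at the centre of its underside. Leave alone.
- spatula: bystander: slim steel laboratory spatula, 200 mm long, 5 mm thick, lying on the bench near the robot. Leave alone.
- shaker: bench shaker, fixed, its yaw varies: white housing 200 (x) by 290 (y) mm, aluminium platform, its top 60 mm above the bench. Origin: centre of the underside. Its y axis runs along the clamp from the V stop (at -y) to the knob (at +y). The stop is 30 mm tall, opens to +y, faces at 45 degrees, 90 mm wide. Gear block under the knob: 56 mm square, top 100 mm above the bench.
- seat (a point): point on the platform's top, on the clamp's axis: shaker x = 0, y = -60 mm, z = 60 mm; axes as the shaker's. The V stop is adjustable: with the jar against both its faces, the jar's axis stands on the clamp's axis within 3 mm of this point, nearer to or farther from the knob, and that is not told. Set the jar down some 8 mm short (towards +y): the pad pushes it home.
- pad: sliding pad, rubber face 50 mm wide, 30 mm tall; origin at the foot of its face, at platform height. It sits on a spring (10 N/mm, 10 mm of give) on a carrier that the knob drives along the shaker's -y, 18 mm per turn. Face 46 to 50 mm from seat at the start, 22 to 28 mm when the jar is pinched. Fingers on the jar's upper half pass above pad, carrier and stop (30 mm tall).
- knob_grip (a point): centre of the round knurled knob, dark steel, 37 mm gripping diameter, 26 mm tall, axis vertical, 133 mm above the bench, at shaker x = 0, y = +85 mm, 20 mm of thin neck below. It keeps its height; grip at any yaw. Clockwise from above closes. Friction 0.08 N m with the pad free; once the jar is pinched, 1 rad more adds 29 N of clamping and 0.08 N m. It stays put under up to 25 N.
There are look-alikes about, which are no part of the job. What is shaped like the jar but blue or orange is not meant.

How it is judged (in metres and radians):
On the way:
1. the jar stands upright on the platform between stop and pad, let go (x of jar in the frame of shaker between -0.02 and 0.02 m and y of jar in the frame of shaker between -0.07 and -0.025 m and height (world z) of jar between 0.056 and 0.064 m and angle between jar's own z axis and vertical below 0.1 rad and contact force between the fingers and jar below 0.3 N and contact force between pad and jar below 5 N), for 0.2 s.
At the end, for the whole second after the job is handed in: the jar stands upright (within 0.1 rad) on the platform, on the clamp's axis (within 6 mm) and home against the stop, pinched by the pad with more than 10 N, at rest (contact force between pad and jar above 10 N and x of jar in the frame of shaker between -0.006 and 0.006 m and y of jar in the frame of shaker between -0.072 and -0.05 m and height (world z) of jar between 0.056 and 0.064 m and angle between jar's own z axis and vertical below 0.1 rad and linear speed of jar below 0.01 m/s); the robot touches nothing.
It fails at once if the jar is cracked: more than 80 N between pad and jar (contact force between pad and jar above 80 N).
It fails at once if the jar is tipped by more than 0.6 rad (angle between jar's own z axis and vertical above 0.6 rad).
It fails at once if the other ware is moved by more than 30 mm (distance of any of tub, bottle, dishes, spatula from where it was at the start of the episode above 0.03 m).
It also fails if it takes over 72 s, if anything falls off the work surface, if the arm or the gripper's body presses on something with over 40 N, if the wrist force passes 120 N, or if a joint passes its speed limit or range.

## Working session

There is one attempt and no reset: what is moved stays moved. The work goes in short steps, Python scripts to look and compute and a tool call to move; the robot and the scene stay as the last step left them, time stands still between calls to the robot, and variables do not carry over. Pictures are saved under pics/ and viewed, about 8 in all and at most 12, crops included, and the job is handed in when it is done.

Besides the shell and the picture viewer there is one more tool, called in YAML: its name, and indented under it one key for each argument. send_rows: Moves the arm, as the interface text tells. Its arguments: {"type":"object","properties":{"dp":{"type":"array"},"rotation":{"type":"array"},"claw":{"type":"array"}},"required":["dp","rotation","claw"]}

```bash
mkdir -p pics; cat > h.py <<'E'
import numpy as np, cv2
from bench import env
def snap(n,fn=None):
    s=env.snapshot(n)
    if fn: cv2.imwrite('pics/'+fn,cv2.cvtColor(s['color'],cv2.COLOR_RGB2BGR))
    return s
def ray(s,u,v):
    f=240/np.tan(np.radians(s['vfov'])/2)
    return np.array(s['position']),np.array(s['rotation'])@np.array([(u-s['cx'])/f,(v-s['cy'])/f,1])
def onz(s,u,v,z):
    p,d=ray(s,u,v); return p+d*(z-p[2])/d[2]
def proj(s,P):
    f=240/np.tan(np.radians(s['vfov'])/2)
    c=np.array(s['rotation']).T@(np.array(P)-np.array(s['position']))
    return c[0]/c[2]*f+s['cx'],c[1]/c[2]*f+s['cy']
E
python3 - <<'E'
from h import *
np.set_printoptions(precision=4,suppress=True)
for n in('top','side'):
    s=snap(n,n+'0.png'); print(n,s['vfov'],s['cx'],s['cy'],s['position'],s['rotation'])
st=env.state();print(st['time'],st['tcp_pos'],st['tool_rot'],st['width'],st['wrist_force'])
E
```

```text
top 57.28445003920451 322.748241869624 233.36718070084925 [426.54   -57.4566 893.9773] [[ 0.0284 -0.9852  0.169 ]
 [-0.9996 -0.0294 -0.0033]
 [ 0.0082 -0.1688 -0.9856]]
side 57.083695538780624 317.6374322546181 241.33871226402934 [ 466.3693 -607.9137  731.399 ] [[ 0.9719 -0.1874  0.1422]
 [-0.2344 -0.7203  0.6528]
 [-0.0199 -0.6678 -0.7441]]
0.1 [ 171.2882 -600.5833  230.3759] [[ 0.9617  0.2743 -0.0005]
 [ 0.2743 -0.9617  0.0017]
 [-0.     -0.0018 -1.    ]] 85.22790806594479 [-0.1927  0.4971  0.2324]
```

View pics/top0.png

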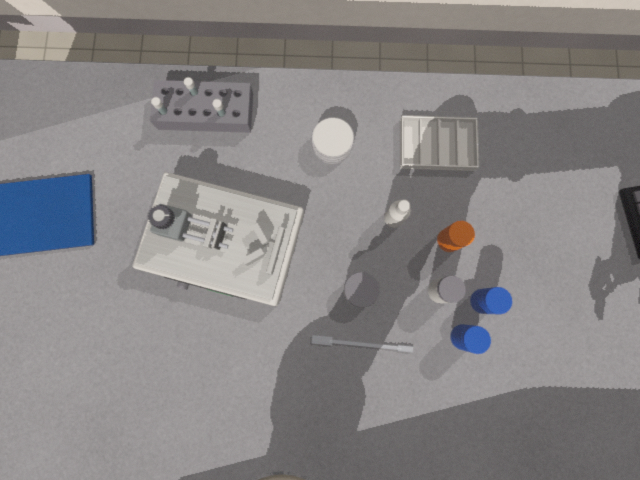

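View pics/side0.png

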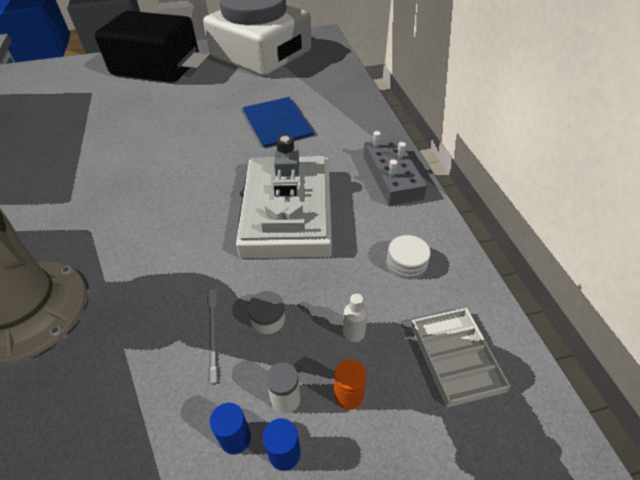

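Top view candidates: the grey-lidded white cylinder at (452,289) is the jar. Not the jar: tub (361,291, wider and lower), bottle (398,211), blue (492,300) and (471,339), orange (456,236), dishes (333,139). The shaker's knob is at (161,216) and its V stop at (268,245). I'll check the choice in one crop.

```bash
python3 - <<'E'
import cv2,numpy as np
t=cv2.imread('pics/top0.png');s=cv2.imread('pics/side0.png')
a=cv2.resize(t[165:315,125:310],None,fx=4,fy=4,interpolation=cv2.INTER_CUBIC)[:600]
b=cv2.resize(t[180:360,330:520],None,fx=3,fy=3)
cv2.imwrite('pics/c1.png',a)
c=cv2.resize(s[340:430,240:330],None,fx=4,fy=4); d=cv2.resize(t[250:340,410:500],None,fx=4,fy=4)
cv2.imwrite('pics/c2.png',np.hstack([c,d]))
E
```

```text
(no output)
```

View pics/c1.png

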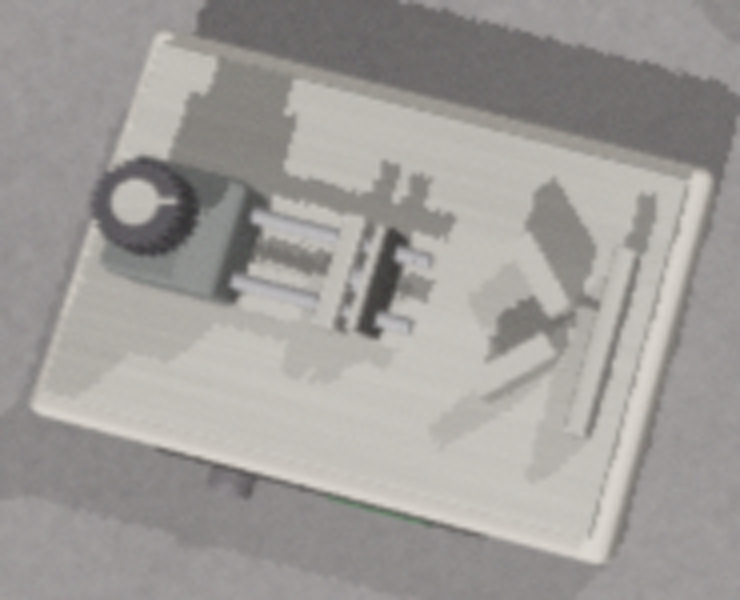

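View pics/c2.png

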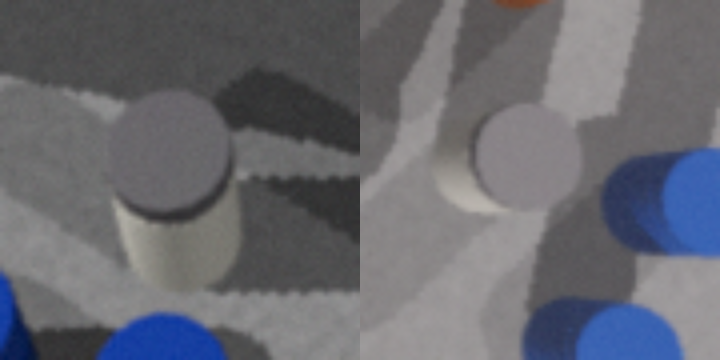

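Crop shows the right thing: white cylinder with an equal-diameter grey lid. Its centre is top (452,289) and side (282.5,378). Now the geometry.

```bash
cat > g.py <<'E'
from h import *
np.set_printoptions(precision=1,suppress=True)
t=snap('top');s=snap('side')
print('jar',onz(t,452,289.25,84),onz(s,282.5,378,84))
C=lambda u,v:(125+u/4-.5,165+v/4-.5)
c=[onz(t,*C(*p),60) for p in((160,37),(710,172),(605,562),(35,408))]
print(np.array(c)); print('len',[np.linalg.norm(c[i]-c[(i+1)%4]) for i in range(4)])
k=onz(t,*C(140,203),146);print('knob',k, onz(s,286,140,146))
ctr=np.mean(c,0)
# y axis: from V to knob
y=(c[0]-c[1])+(c[3]-c[2]);y/=np.linalg.norm(y)
print('ctr',ctr,'y',y,'yaw',np.degrees(np.arctan2(y[1],y[0]))-90)
x=np.array([y[1],-y[0],0])
seat=ctr-60*y; print('knob from ctr',ctr+85*y,'seat',seat)
print('knob in shaker',(k-ctr)@x,(k-ctr)@y)
for n,p,z in(('pad l',(395,240),90),('bar',(0,0),0)):pass
for p in((528,230),(575,310),(480,400),(553,340)):
    q=onz(t,*C(*p),90);print('V',(q-ctr)@x,(q-ctr)@y)
print('tub',onz(t,361,291,46),'bottle',onz(t,403,206,112),'blue',onz(t,497,300,84),onz(t,476,339,84),'orange',onz(t,461,235,84))
from scipy.spatial.transform import Rotation
E
python3 g.py
```

```text
jar [ 468.5 -300.2   84. ] [ 471.  -302.1   84. ]
[[679.1 254.   60. ]
 [619.3 -18.5  60. ]
 [430.9  23.8  60. ]
 [495.2 296.7  60. ]]
len [np.float64(278.9605024494249), np.float64(193.08748183612943), np.float64(280.40485129615814), np.float64(188.81245781304332)]
knob [578.2 223.9 146. ] [581.2 221.7 146. ]
ctr [556.1 139.   60. ] y [0.2 1.  0. ] yaw -12.80705265962142
knob from ctr [575.  221.9  60. ] seat [542.8  80.5  60. ]
knob in shaker 2.7128575842199187 87.63629970796792
V 42.07523731019415 -67.60421419445264
V 11.276157391383979 -98.91712788882025
V -39.74004986985404 -68.08000852343275
V -4.71952590352217 -92.88170303838406
tub [ 462.1 -136.8   46. ] bottle [ 615.7 -205.3  112. ] blue [ 451.3 -382.2   84. ] [ 380.7 -341.6   84. ] orange [ 570.  -319.2   84. ]
```

send_rows:
  dp:
    - [30,30,0]
    - [38,38,0]
    - [38,38,0]
    - [38,38,0]
    - [38,38,0]
    - [38,38,0]
    - [38,38,0]
    - [30,30,-20]
    - [10,10,-30]
    - [0,0,0]
  rotation:
    - [0,0,0]
    - [0,0,5]
    - [0,0,5]
    - [0,0,5]
    - [0,0,4]
    - [0,0,0]
    - [0,0,0]
    - [0,0,0]
    - [0,0,0]
    - [0,0,0]
  claw: [85,85,85,85,85,85,85,85,85,85]

```text
time: 1.03
tcp_pos: [416.1, -351.8, 178.5]
tool_rot: [[0.815, 0.579, -0.004], [0.579, -0.815, 0.006], [0.0, -0.007, -1.0]]
wrist_force: [-1.3, -0.6, -1.3]
width: 84.8
```

```bash
python3 - <<'E'
from h import *
np.set_printoptions(precision=2,suppress=True)
st=env.state();print(st['time'],st['tcp_pos'],st['tool_rot'])
w=snap('wrist','w1.png');print(w['vfov'],w['position'],w['rotation'])
print(proj(w,[470,-301,84]),proj(w,[495,-301,84]),proj(w,[470,-301,0]))
E
```

```text
1.0333 [ 416.1  -351.78  178.48] [[ 0.82  0.58 -0.  ]
 [ 0.58 -0.82  0.01]
 [ 0.   -0.01 -1.  ]]
70.61385903687595 [ 472.76 -314.57  321.46] [[ 0.58 -0.78 -0.22]
 [-0.81 -0.56 -0.15]
 [-0.01  0.27 -0.96]]
(np.float64(302.7055958461388), np.float64(135.215526712804)) (np.float64(324.439485233527), np.float64(102.66669553329663)) (np.float64(307.6560672558554), np.float64(137.4989558258027))
```

View pics/w1.png

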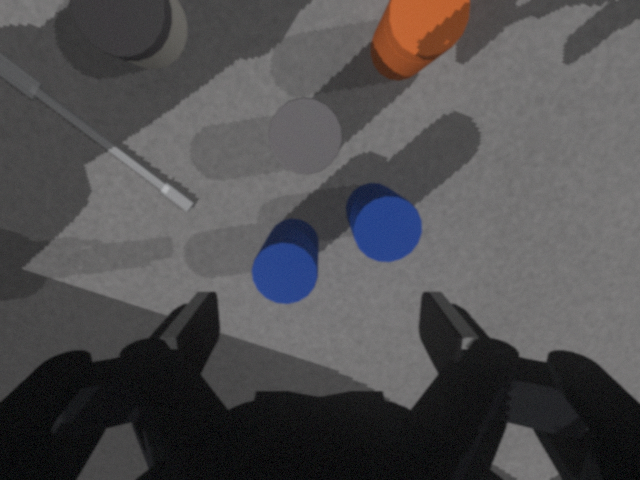

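The lid is at (305,135) against a predicted (303,135), so the jar is at about (471,-302). Row steps are capped at 41.7 mm norm.

send_rows:
  dp:
    - [27,25,0]
    - [28,25,0]
    - [0,0,-10]
    - [0,0,-35]
    - [0,0,-35]
    - [0,0,-35]
    - [0,0,-18]
    - [0,0,0]
  rotation:
    - [0,0,0]
    - [0,0,0]
    - [0,0,0]
    - [0,0,0]
    - [0,0,0]
    - [0,0,0]
    - [0,0,0]
    - [0,0,0]
  claw: [85,85,85,85,85,85,85,85]

```text
time: 1.75
tcp_pos: [465.8, -308.5, 46.7]
tool_rot: [[0.821, 0.571, -0.006], [0.571, -0.821, 0.003], [-0.003, -0.006, -1.0]]
wrist_force: [-0.6, 0.1, -1.0]
width: 84.9
```

send_rows:
  dp:
    - [5,6,-3]
    - [0,0,0]
    - [0,0,0]
    - [0,0,0]
    - [0,0,0]
    - [0,0,0]
    - [0,0,0]
    - [0,0,0]
  rotation:
    - [0,0,0]
    - [0,0,0]
    - [0,0,0]
    - [0,0,0]
    - [0,0,0]
    - [0,0,0]
    - [0,0,0]
    - [0,0,0]
  claw: [85,85,40,40,40,40,40,40]

```text
time: 2.42
tcp_pos: [475.0, -302.4, 49.1]
tool_rot: [[0.82, 0.572, 0.002], [0.572, -0.82, -0.001], [0.001, 0.002, -1.0]]
wrist_force: [-1.8, 2.0, 6.9]
width: 49.1
```

send_rows:
  dp:
    - [0,0,15]
    - [0,0,35]
    - [0,0,40]
    - [0,0,40]
    - [5,25,10]
    - [6,35,0]
    - [6,35,0]
    - [6,35,0]
    - [6,35,0]
    - [6,35,0]
    - [6,35,0]
    - [6,35,0]
  rotation:
    - [0,0,0]
    - [0,0,0]
    - [0,0,0]
    - [0,0,4]
    - [0,0,4]
    - [0,0,4]
    - [0,0,4]
    - [0,0,4]
    - [0,0,4]
    - [0,0,4]
    - [0,0,4]
    - [0,0,4]
  claw: [40,40,40,40,40,40,40,40,40,40,40,40]

```text
time: 3.42
tcp_pos: [521.2, -30.7, 188.1]
tool_rot: [[0.324, 0.946, 0.001], [0.946, -0.324, -0.001], [-0.0, 0.001, -1.0]]
wrist_force: [0.2, -0.3, -1.7]
width: 48.8
```

send_rows:
  dp:
    - [6,35,0]
    - [8,32,0]
    - [5,25,0]
    - [2,8,0]
    - [0,0,0]
    - [0,0,0]
  rotation:
    - [0,0,4]
    - [0,0,2]
    - [0,0,0]
    - [0,0,0]
    - [0,0,0]
    - [0,0,0]
  claw: [40,40,40,40,40,40]

```text
time: 3.92
tcp_pos: [542.2, 67.2, 187.5]
tool_rot: [[0.226, 0.974, -0.0], [0.974, -0.226, -0.001], [-0.001, -0.0, -1.0]]
wrist_force: [-0.5, -0.9, -0.7]
width: 48.8
```

```bash
python3 - <<'E'
from h import *
np.set_printoptions(precision=2,suppress=True)
st=env.state();print(st['time'],st['tcp_pos'],st['tool_rot'],st['width'],st['wrist_force'],st['qpos'])
s=snap('side','s2.png');t=snap('top','t2.png')
a=cv2.imread('pics/s2.png')[80:300,180:440];b=cv2.imread('pics/t2.png')[100:320,120:380]
cv2.imwrite('pics/st2.png',cv2.resize(np.hstack([a,b]),None,fx=1.5,fy=1.5))
E
```

```text
3.9167 [542.25  67.22 187.53] [[ 0.23  0.97 -0.  ]
 [ 0.97 -0.23 -0.  ]
 [-0.   -0.   -1.  ]] 48.81836509587562 [-0.48 -0.89 -0.73] [ 0.3   0.29 -0.59  1.63  0.17  1.27 -0.55]
```

View pics/st2.png

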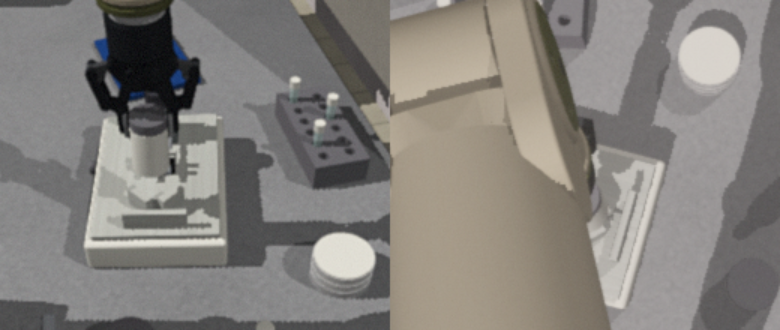

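The jar is upright in the jaws over the platform.

send_rows:
  dp:
    - [4,16,0]
    - [2,8,0]
    - [0,0,-20]
    - [0,0,-25]
    - [0,0,-20]
    - [0,0,-7]
    - [0,0,0]
    - [0,0,0]
    - [0,0,0]
  rotation:
    - [0,0,0]
    - [0,0,0]
    - [0,0,0]
    - [0,0,0]
    - [0,0,0]
    - [0,0,0]
    - [0,0,0]
    - [0,0,0]
    - [0,0,0]
  claw: [40,40,40,40,40,40,40,40,40]

```text
time: 4.77
tcp_pos: [549.3, 91.9, 117.1]
tool_rot: [[0.227, 0.974, 0.002], [0.974, -0.227, 0.0], [0.001, 0.002, -1.0]]
wrist_force: [0.1, -0.7, -2.1]
width: 49.0
```

```bash
python3 - <<'E'
from h import *
np.set_printoptions(precision=2,suppress=True)
st=env.state();print(st['time'],st['tcp_pos'],st['wrist_force'],st['wrist_torque'])
w=snap('wrist','w3.png');s=snap('side','s3.png')
a=cv2.imread('pics/s3.png')[100:280,200:380];b=cv2.imread('pics/w3.png')
print(proj(s,[546,81,60]))
cv2.imwrite('pics/sw3.png',np.hstack([cv2.resize(a,(400,400),interpolation=cv2.INTER_CUBIC),cv2.resize(b,(400,300))[0:300].repeat(1,0) if 0 else cv2.copyMakeBorder(cv2.resize(b,(400,300)),0,100,0,0,cv2.BORDER_CONSTANT)]))
E
```

```text
4.7667 [549.28  91.88 117.06] [ 0.08 -0.67 -2.07] [ 0.02 -0.06  0.07]
(np.float64(285.15491302489136), np.float64(212.4872870599))
```

View pics/sw3.png

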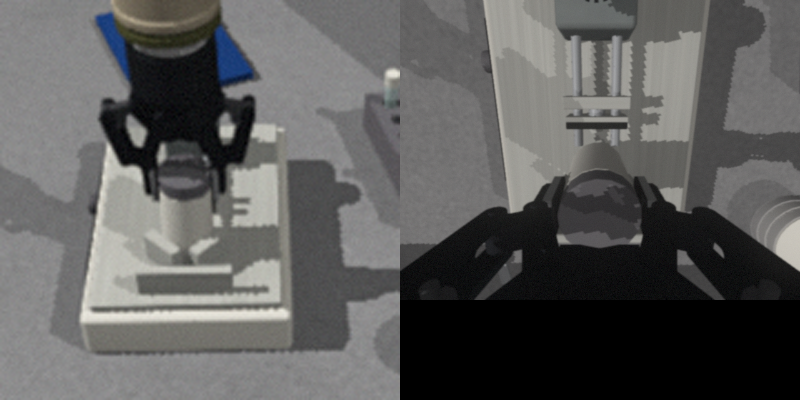

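Jar is centred with the pad (wrist x≈598 against 597) and the V (side x≈186 against 185). Lowering gently.

send_rows:
  dp:
    - [0,0,-4]
    - [0,0,-2]
    - [0,0,-1]
    - [0,0,-1]
    - [0,0,-1]
    - [0,0,0]
  rotation:
    - [0,0,0]
    - [0,0,0]
    - [0,0,0]
    - [0,0,0]
    - [0,0,0]
    - [0,0,0]
  claw: [40,40,40,40,40,40]

```text
time: 5.37
tcp_pos: [548.6, 92.4, 109.0]
tool_rot: [[0.226, 0.974, 0.002], [0.974, -0.226, -0.0], [-0.0, 0.002, -1.0]]
wrist_force: [-9.3, -1.9, 19.1]
width: 48.8
```

send_rows:
  dp:
    - [0,0,1]
    - [0,0,0]
    - [0,0,0]
    - [0,0,0]
    - [0,0,0]
    - [0,0,0]
    - [0,0,0]
  rotation:
    - [0,0,0]
    - [0,0,0]
    - [0,0,0]
    - [0,0,0]
    - [0,0,0]
    - [0,0,0]
    - [0,0,0]
  claw: [49,52,60,85,85,85,85]

```text
time: 5.95
tcp_pos: [548.3, 91.8, 107.3]
tool_rot: [[0.226, 0.974, -0.0], [0.974, -0.226, 0.0], [0.0, -0.0, -1.0]]
wrist_force: [0.3, -0.5, 0.3]
width: 84.9
```

send_rows:
  dp:
    - [0,0,10]
    - [0,0,30]
    - [0,0,40]
    - [0,0,20]
    - [0,0,0]
    - [0,0,0]
  rotation:
    - [0,0,0]
    - [0,0,0]
    - [0,0,0]
    - [0,0,0]
    - [0,0,0]
    - [0,0,0]
  claw: [85,85,85,85,85,85]

```text
time: 6.45
tcp_pos: [549.3, 92.3, 209.8]
tool_rot: [[0.226, 0.974, 0.004], [0.974, -0.226, 0.0], [0.001, 0.004, -1.0]]
wrist_force: [-0.1, 0.2, -0.2]
width: 84.7
```

```bash
python3 - <<'E'
from h import *
np.set_printoptions(precision=2,suppress=True)
st=env.state();print(st['time'],st['tcp_pos'],st['wrist_force'],st['qpos'])
w=snap('wrist','w4.png');s=snap('side')
k=[579.6,222.8,146]
print(proj(w,k),proj(w,[579.6,241,146]))
print(proj(w,[548,89,144]))
a=s['color'][100:280,200:380,::-1];b=cv2.imread('pics/w4.png')
cv2.imwrite('pics/sw4.png',np.hstack([b,cv2.copyMakeBorder(cv2.resize(a,(160,160)),0,320,0,0,cv2.BORDER_CONSTANT)]))
E
```

```text
6.45 [549.27  92.25 209.83] [-0.08  0.16 -0.24] [ 0.27  0.3  -0.6   1.58  0.18  1.31 -0.59]
(np.float64(317.03988128750376), np.float64(13.686556715334973)) (np.float64(309.09277608246515), np.float64(-25.168132826908987))
(np.float64(316.5206430249076), np.float64(256.4320317918796))
```

View pics/sw4.png

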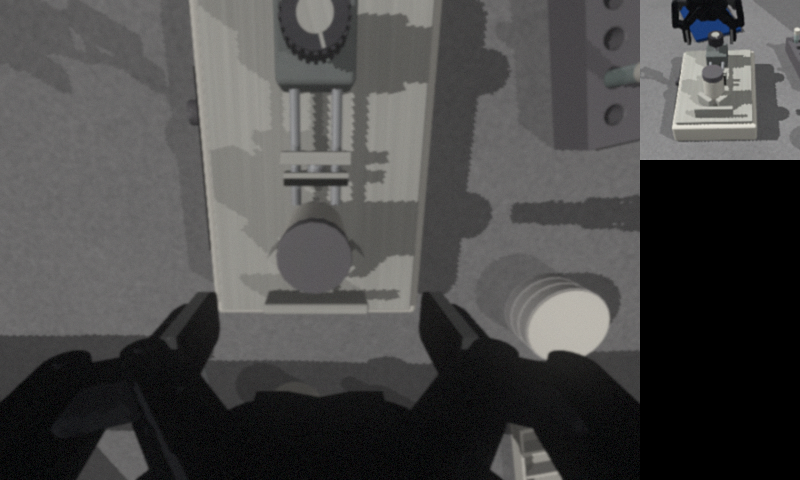

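The jar stands free, lid at (314,256) where predicted. The knob at (315,12) gives a position of about (579,224). Moving above the knob while turning counter-clockwise to gain stroke.

send_rows:
  dp:
    - [6,27,0]
    - [8,37,0]
    - [8,37,0]
    - [6,27,0]
    - [1,4,0]
    - [0,0,0]
    - [0,0,0]
    - [0,0,0]
    - [0,0,0]
    - [0,0,0]
  rotation:
    - [0,0,7]
    - [0,0,7]
    - [0,0,7]
    - [0,0,7]
    - [0,0,7]
    - [0,0,7]
    - [0,0,7]
    - [0,0,7]
    - [0,0,7]
    - [0,0,0]
  claw: [85,85,85,85,85,85,85,85,85,85]

```text
time: 7.38
tcp_pos: [576.7, 223.5, 205.9]
tool_rot: [[-0.769, 0.639, -0.003], [0.639, 0.769, -0.001], [0.002, -0.002, -1.0]]
wrist_force: [0.8, -0.8, 0.3]
width: 84.9
```

```bash
cat > st.py <<'E'
from h import *
np.set_printoptions(precision=3,suppress=True)
st=env.state();R=np.array(st['tool_rot']);print(st['time'],st['tcp_pos'],'F',st['wrist_force'],'T',st['wrist_torque'],'q',st['qpos'],'yaw',np.degrees(np.arctan2(R[1,1],R[0,1])),'w',st['width'])
E
python3 st.py
```

```text
7.3833 [576.718 223.488 205.936] F [ 0.762 -0.828  0.303] T [0.043 0.004 0.04 ] q [ 0.146  0.506 -0.821  1.397  0.367  1.399  0.202] yaw 50.265467021742886 w 84.94641337314168
```

send_rows:
  dp:
    - [2,0,0]
    - [0,0,0]
    - [0,0,0]
    - [0,0,0]
    - [0,0,0]
    - [0,0,0]
    - [0,0,0]
    - [0,0,0]
    - [0,0,0]
    - [0,0,0]
    - [0,0,0]
    - [0,0,0]
  rotation:
    - [0,0,7]
    - [0,0,7]
    - [0,0,7]
    - [0,0,7]
    - [0,0,7]
    - [0,0,7]
    - [0,0,7]
    - [0,0,7]
    - [0,0,7]
    - [0,0,7]
    - [0,0,7]
    - [0,0,7]
  claw: [85,85,85,85,85,85,85,85,85,85,85,85]

```text
time: 8.38
tcp_pos: [578.9, 223.6, 206.5]
tool_rot: [[-0.719, -0.695, -0.002], [-0.695, 0.719, -0.001], [0.002, 0.001, -1.0]]
wrist_force: [0.5, 0.3, -0.6]
width: 84.8
```

send_rows:
  dp:
    - [0,0,0]
    - [0,0,0]
    - [0,0,0]
    - [0,0,0]
    - [0,0,0]
    - [0,0,0]
    - [0,0,-15]
    - [0,0,-25]
    - [0,0,-20]
    - [0,0,0]
    - [0,0,0]
  rotation:
    - [0,0,7]
    - [0,0,7]
    - [0,0,7]
    - [0,0,7]
    - [0,0,7]
    - [0,0,7]
    - [0,0,0]
    - [0,0,0]
    - [0,0,0]
    - [0,0,0]
    - [0,0,0]
  claw: [85,85,85,85,85,85,85,85,85,85,85]

```text
time: 9.3
tcp_pos: [578.6, 223.3, 146.3]
tool_rot: [[-0.074, -0.997, -0.003], [-0.997, 0.074, -0.001], [0.001, 0.003, -1.0]]
wrist_force: [0.4, 0.4, 1.2]
width: 85.0
```

```bash
python3 st.py
```

```text
9.3 [578.586 223.264 146.291] F [0.368 0.431 1.222] T [ 0.02  -0.002 -0.071] q [ 0.347  0.747 -1.217  1.464  0.7    1.417  2.179] yaw 175.772013912962 w 84.95909701120704
```

send_rows:
  dp:
    - [0,0,-15]
    - [0,0,-15]
    - [0,0,-2]
    - [0,0,0]
    - [0,0,0]
    - [0,0,0]
    - [0,0,0]
    - [0,0,0]
    - [0,0,0]
    - [0,0,0]
    - [0,0,0]
  rotation:
    - [0,0,0]
    - [0,0,0]
    - [0,0,0]
    - [0,0,0]
    - [0,0,0]
    - [0,0,0]
    - [0,0,0]
    - [0,0,0]
    - [0,0,0]
    - [0,0,0]
    - [0,0,0]
  claw: [85,85,85,85,60,25,25,25,25,25,25]

```text
time: 10.22
tcp_pos: [578.0, 224.3, 116.6]
tool_rot: [[-0.07, -0.998, -0.001], [-0.998, 0.07, -0.001], [0.001, 0.001, -1.0]]
wrist_force: [-7.1, -2.7, 9.8]
width: 35.8
```

```bash
python3 st.py
```

```text
10.2167 [578.015 224.274 116.61 ] F [-7.133 -2.652  9.801] T [-0.62   1.844 -0.052] q [ 0.342  0.772 -1.199  1.501  0.725  1.368  2.164] yaw 175.97646733381538 w 35.7547284456666
```

send_rows:
  dp:
    - [-1,0,0]
    - [0,0,0]
    - [0,0,0]
    - [0,0,0]
    - [0,0,0]
    - [0,0,0]
    - [0,0,0]
    - [0,0,0]
    - [0,0,0]
    - [0,0,0]
    - [0,0,0]
    - [0,0,0]
  rotation:
    - [0,0,-3]
    - [0,0,-7]
    - [0,0,-7]
    - [0,0,-7]
    - [0,0,-7]
    - [0,0,-7]
    - [0,0,-7]
    - [0,0,-7]
    - [0,0,-7]
    - [0,0,-7]
    - [0,0,-7]
    - [0,0,0]
  claw: [25,25,25,25,25,25,25,25,25,25,25,25]

```text
time: 11.22
tcp_pos: [577.3, 224.9, 116.6]
tool_rot: [[-0.976, -0.217, -0.0], [-0.217, 0.976, 0.0], [0.0, 0.0, -1.0]]
wrist_force: [-5.5, -0.9, 5.3]
width: 35.4
```

```bash
python3 st.py
```

```text
11.2167 [577.338 224.928 116.63 ] F [-5.453 -0.894  5.269] T [ 0.108  1.21  -0.072] q [ 0.227  0.638 -0.953  1.508  0.532  1.273  0.999] yaw 102.53688867988625 w 35.36707151829859
```

send_rows:
  dp:
    - [-1,0,0]
    - [0,0,0]
    - [0,0,0]
    - [0,0,0]
    - [0,0,0]
    - [0,0,0]
    - [0,0,0]
    - [0,0,0]
    - [0,0,0]
    - [0,0,0]
    - [0,0,0]
    - [0,0,0]
  rotation:
    - [0,0,-7]
    - [0,0,-7]
    - [0,0,-7]
    - [0,0,-7]
    - [0,0,-7]
    - [0,0,-7]
    - [0,0,-7]
    - [0,0,-7]
    - [0,0,-7]
    - [0,0,-7]
    - [0,0,-7]
    - [0,0,-7]
  claw: [25,25,25,25,25,25,25,25,25,25,25,25]

```text
time: 12.22
tcp_pos: [577.8, 225.8, 116.7]
tool_rot: [[-0.32, 0.947, 0.002], [0.947, 0.32, 0.003], [0.002, 0.003, -1.0]]
wrist_force: [1.2, 2.7, -0.2]
width: 35.8
```

send_rows:
  dp:
    - [0,0,0]
    - [0,0,0]
    - [0,0,0]
    - [0,0,0]
    - [0,0,0]
    - [0,0,0]
    - [0,0,0]
    - [0,0,0]
    - [0,0,0]
    - [0,0,0]
    - [0,0,0]
    - [0,0,0]
  rotation:
    - [0,0,-7]
    - [0,0,-7]
    - [0,0,-7]
    - [0,0,-7]
    - [0,0,-7]
    - [0,0,-7]
    - [0,0,-7]
    - [0,0,-7]
    - [0,0,-7]
    - [0,0,-7]
    - [0,0,-7]
    - [0,0,0]
  claw: [25,25,25,25,25,25,25,25,25,25,25,25]

```text
time: 13.22
tcp_pos: [578.7, 225.4, 116.7]
tool_rot: [[0.853, 0.523, 0.004], [0.523, -0.853, 0.002], [0.005, 0.0, -1.0]]
wrist_force: [5.2, 3.7, -1.8]
width: 35.5
```

```bash
python3 st.py
```

```text
13.2167 [578.721 225.415 116.687] F [ 5.225  3.726 -1.765] T [ 0.502 -1.202 -0.023] q [-0.129  0.48  -0.399  1.526  0.196  1.171 -1.584] yaw -58.48609351817905 w 35.48638747023131
```

send_rows:
  dp:
    - [0,0,0]
    - [0,0,0]
    - [0,0,0]
    - [0,0,0]
    - [0,0,0]
    - [0,0,0]
    - [0,0,0]
    - [0,0,0]
    - [0,0,0]
    - [0,0,0]
    - [0,0,0]
  rotation:
    - [0,0,-7]
    - [0,0,-7]
    - [0,0,-7]
    - [0,0,-7]
    - [0,0,-7]
    - [0,0,-7]
    - [0,0,-7]
    - [0,0,-7]
    - [0,0,0]
    - [0,0,0]
    - [0,0,0]
  claw: [25,25,25,25,25,25,25,25,25,25,25]

```text
time: 14.13
tcp_pos: [578.7, 224.7, 116.7]
tool_rot: [[0.913, -0.408, 0.004], [-0.408, -0.913, 0.001], [0.003, -0.003, -1.0]]
wrist_force: [5.4, 1.6, 0.4]
width: 35.2
```

```bash
python3 - <<'E'
exec(open('st.py').read())
w=snap('wrist');s=snap('side')
a=s['color'][100:280,200:380,::-1];b=w['color'][:,:,::-1]
cv2.imwrite('pics/sw5.png',np.hstack([cv2.resize(b,(400,300)),cv2.resize(a,(300,300),interpolation=cv2.INTER_CUBIC)]))
E
```

```text
14.1333 [578.712 224.694 116.67 ] F [5.435 1.574 0.424] T [ 0.03  -0.859 -0.07 ] q [-0.26   0.458 -0.218  1.532  0.105  1.159 -2.489] yaw -114.06338712118607 w 35.21426902569939
```

View pics/sw5.png

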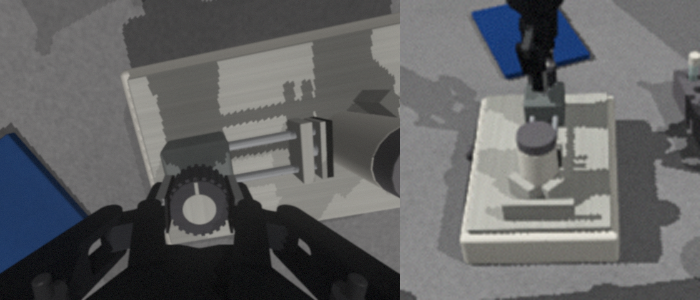

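The pad is now almost at the jar (wrist view: rubber face at (330,148), jar beside it). I'll record profiles along the clamp axis, so I can track the pad and carrier (spring compression), then regrip.

```bash
cat > prof.py <<'E'
from h import *
import sys
K=np.array([578.6,224,0]);a=np.radians(77.2);Y=np.array([np.cos(a),np.sin(a),0]);X=np.array([Y[1],-Y[0],0])
def rect(w,z=90,px=4,x0=-35,x1=35,y0=-80,y1=60):
    # top view of the plane at height z, shaker axes, px per mm
    S=K-85*Y; c=[(x0,y1),(x1,y1),(x1,y0),(x0,y0)]
    src=np.float32([proj(w,S+x*X+y*Y+np.array([0,0,z])) for x,y in c])
    W,H=(x1-x0)*px,(y1-y0)*px
    return cv2.warpPerspective(w['color'][:,:,::-1],cv2.getPerspectiveTransform(src,np.float32([(0,0),(W,0),(W,H),(0,H)])),(W,H))
if __name__=='__main__':
    exec(open('st.py').read())
    r=rect(snap('wrist'));cv2.imwrite('pics/r_%s.png'%sys.argv[1],r)
    g=cv2.cvtColor(r,cv2.COLOR_BGR2GRAY).astype(float)
    for lo,hi in((-15,-5),(-3,3),(5,15)):
        p=cv2.GaussianBlur(g[:,(lo+35)*4:(hi+35)*4].mean(1).reshape(-1,1),(1,5),0).ravel();d=np.gradient(p)
        print(lo,[(round(60-i/4,2),round(d[i],1)) for i in range(2,558) if abs(d[i])>3 and abs(d[i])==max(abs(d[i-2:i+3]))])
E
python3 prof.py a
```

```text
14.2333 [578.73  224.652 116.67 ] F [5.017 1.402 0.519] T [ 0.027 -0.788 -0.09 ] q [-0.26   0.458 -0.218  1.532  0.105  1.159 -2.489] yaw -114.06367754717404 w 35.480296330778486
-15 [(55.0, np.float64(3.9)), (1.0, np.float64(-3.3)), (-2.75, np.float64(10.8)), (-12.25, np.float64(-9.0)), (-18.5, np.float64(11.4)), (-23.0, np.float64(-14.1)), (-28.0, np.float64(10.9))]
-3 [(56.0, np.float64(11.0)), (7.75, np.float64(-8.7)), (-2.75, np.float64(10.9)), (-16.0, np.float64(-8.2)), (-18.75, np.float64(13.0)), (-23.0, np.float64(-16.4)), (-28.25, np.float64(5.8))]
5 [(55.75, np.float64(3.2)), (7.75, np.float64(-3.9)), (-2.75, np.float64(10.8)), (-12.5, np.float64(-11.9)), (-18.75, np.float64(12.9)), (-23.0, np.float64(-16.6)), (-28.25, np.float64(5.5))]
```

View pics/r_a.png

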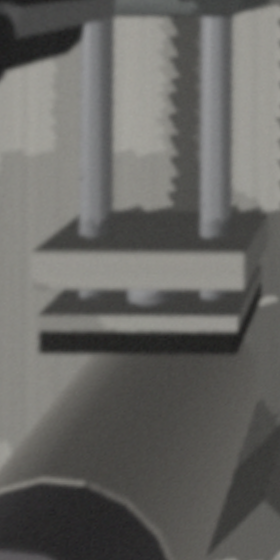

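send_rows:
  dp:
    - [0,0,0]
    - [0,0,0]
    - [0,0,0]
    - [0,0,0]
    - [0,0,0]
    - [0,0,25]
    - [0,0,25]
    - [0,0,0]
    - [0,0,0]
  rotation:
    - [0,0,0]
    - [0,0,0]
    - [0,0,0]
    - [0,0,0]
    - [0,0,0]
    - [0,0,0]
    - [0,0,0]
    - [0,0,7]
    - [0,0,7]
  claw: [85,85,85,85,85,85,85,85,85]

```text
time: 15.03
tcp_pos: [578.3, 224.5, 167.8]
tool_rot: [[0.985, -0.17, 0.004], [-0.17, -0.985, 0.001], [0.003, -0.002, -1.0]]
wrist_force: [0.3, -0.1, -0.4]
width: 84.8
```

send_rows:
  dp:
    - [0,0,0]
    - [0,0,0]
    - [0,0,0]
    - [0,0,0]
    - [0,0,0]
    - [0,0,0]
    - [0,0,0]
    - [0,0,0]
    - [0,0,0]
    - [0,0,0]
    - [0,0,0]
    - [0,0,0]
  rotation:
    - [0,0,7]
    - [0,0,7]
    - [0,0,7]
    - [0,0,7]
    - [0,0,7]
    - [0,0,7]
    - [0,0,7]
    - [0,0,7]
    - [0,0,7]
    - [0,0,7]
    - [0,0,7]
    - [0,0,7]
  claw: [85,85,85,85,85,85,85,85,85,85,85,85]

```text
time: 16.03
tcp_pos: [577.3, 223.8, 165.5]
tool_rot: [[0.271, 0.963, -0.0], [0.963, -0.271, -0.0], [-0.0, -0.0, -1.0]]
wrist_force: [0.4, 1.0, -0.6]
width: 85.4
```

send_rows:
  dp:
    - [0,0,0]
    - [0,0,0]
    - [0,0,0]
    - [0,0,0]
    - [0,0,0]
    - [0,0,0]
    - [0,0,0]
    - [0,0,0]
    - [0,0,0]
    - [0,0,0]
    - [0,0,0]
    - [0,0,0]
  rotation:
    - [0,0,7]
    - [0,0,7]
    - [0,0,7]
    - [0,0,7]
    - [0,0,7]
    - [0,0,7]
    - [0,0,7]
    - [0,0,7]
    - [0,0,7]
    - [0,0,7]
    - [0,0,7]
    - [0,0,7]
  claw: [85,85,85,85,85,85,85,85,85,85,85,85]

```text
time: 17.03
tcp_pos: [577.3, 223.7, 165.5]
tool_rot: [[-0.929, 0.37, -0.0], [0.37, 0.929, -0.0], [0.0, -0.0, -1.0]]
wrist_force: [-0.4, -0.4, 0.6]
width: 84.9
```

send_rows:
  dp:
    - [0,0,0]
    - [0,0,0]
    - [0,0,0]
    - [0,0,0]
    - [0,0,0]
    - [0,0,0]
    - [0,0,0]
    - [0,0,0]
    - [0,0,0]
    - [0,0,0]
    - [0,0,0]
  rotation:
    - [0,0,7]
    - [0,0,7]
    - [0,0,7]
    - [0,0,7]
    - [0,0,7]
    - [0,0,7]
    - [0,0,7]
    - [0,0,7]
    - [0,0,7]
    - [0,0,7]
    - [0,0,0]
  claw: [85,85,85,85,85,85,85,85,85,85,85]

```text
time: 17.95
tcp_pos: [577.4, 223.5, 165.3]
tool_rot: [[-0.666, -0.746, -0.0], [-0.746, 0.666, -0.0], [0.0, 0.0, -1.0]]
wrist_force: [-0.4, 0.8, 0.0]
width: 85.1
```

```bash
python3 st.py
```

```text
17.95 [577.374 223.529 165.256] F [-0.413  0.803  0.049] T [-0.008 -0.051 -0.013] q [ 0.27   0.623 -1.038  1.449  0.538  1.374  1.623] yaw 138.2237861748228 w 85.14155025593391
```

send_rows:
  dp:
    - [1,0,-5]
    - [0,0,-10]
    - [0,0,-15]
    - [0,0,-15]
    - [0,0,-4]
    - [0,0,0]
    - [0,0,0]
    - [0,0,0]
    - [0,0,0]
    - [0,0,0]
    - [0,0,0]
    - [0,0,0]
  rotation:
    - [0,0,7]
    - [0,0,7]
    - [0,0,7]
    - [0,0,7]
    - [0,0,0]
    - [0,0,0]
    - [0,0,0]
    - [0,0,0]
    - [0,0,0]
    - [0,0,0]
    - [0,0,0]
    - [0,0,0]
  claw: [85,85,85,85,85,85,25,25,25,25,25,25]

```text
time: 18.95
tcp_pos: [577.9, 224.4, 117.8]
tool_rot: [[-0.244, -0.97, 0.0], [-0.97, 0.244, -0.0], [-0.0, -0.0, -1.0]]
wrist_force: [-4.7, -1.8, 6.8]
width: 35.7
```

send_rows:
  dp:
    - [0,0,0]
    - [0,0,0]
    - [0,0,0]
    - [0,0,0]
    - [0,0,0]
    - [0,0,0]
    - [0,0,0]
    - [0,0,0]
    - [0,0,0]
    - [0,0,0]
    - [0,0,0]
    - [0,0,0]
  rotation:
    - [0,0,0]
    - [0,0,-3]
    - [0,0,-7]
    - [0,0,-7]
    - [0,0,-7]
    - [0,0,-7]
    - [0,0,-7]
    - [0,0,-7]
    - [0,0,-7]
    - [0,0,-7]
    - [0,0,-7]
    - [0,0,0]
  claw: [25,25,25,25,25,25,25,25,25,25,25,25]

```text
time: 19.95
tcp_pos: [577.4, 225.0, 117.8]
tool_rot: [[-0.986, -0.165, -0.0], [-0.165, 0.986, 0.0], [0.0, 0.0, -1.0]]
wrist_force: [-6.2, -1.4, 6.9]
width: 35.5
```

```bash
python3 prof.py b
```

```text
19.95 [577.388 224.97  117.783] F [-6.224 -1.39   6.894] T [-0.023  1.189 -0.065] q [ 0.184  0.604 -0.876  1.508  0.476  1.254  0.982] yaw 99.48254794787742 w 35.47627526031245
-15 [(56.25, np.float64(4.4)), (2.75, np.float64(-4.7)), (-6.0, np.float64(11.4)), (-15.5, np.float64(-6.4)), (-18.75, np.float64(-4.5)), (-21.75, np.float64(11.8)), (-26.25, np.float64(-15.1)), (-31.5, np.float64(9.9))]
-3 [(56.0, np.float64(7.6)), (2.75, np.float64(-8.1)), (-6.0, np.float64(11.3)), (-15.75, np.float64(-6.5)), (-19.75, np.float64(-4.7)), (-21.75, np.float64(13.7)), (-26.25, np.float64(-18.1)), (-31.5, np.float64(6.5)), (-65.5, np.float64(-4.4))]
5 [(56.25, np.float64(8.2)), (-2.75, np.float64(-5.3)), (-6.25, np.float64(11.2)), (-15.75, np.float64(-6.9)), (-18.0, np.float64(-5.6)), (-22.0, np.float64(13.8)), (-26.25, np.float64(-17.9)), (-31.5, np.float64(7.8)), (-58.25, np.float64(4.5)), (-60.75, np.float64(-6.6))]
```

Tracking works: the carrier-to-rubber distance is still 20.25 mm, so unloaded, with the face at y=-31.5. Continuing in smaller steps.

send_rows:
  dp:
    - [0,0,0]
    - [0,0,0]
    - [0,0,0]
    - [0,0,0]
    - [0,0,0]
    - [0,0,0]
    - [0,0,0]
    - [0,0,0]
    - [0,0,0]
  rotation:
    - [0,0,-7]
    - [0,0,-7]
    - [0,0,-7]
    - [0,0,-7]
    - [0,0,-7]
    - [0,0,-7]
    - [0,0,-7]
    - [0,0,0]
    - [0,0,0]
  claw: [25,25,25,25,25,25,25,25,25]

```text
time: 20.75
tcp_pos: [577.6, 225.5, 117.8]
tool_rot: [[-0.778, 0.628, 0.0], [0.628, 0.778, 0.001], [0.0, 0.001, -1.0]]
wrist_force: [-6.5, 1.4, 6.8]
width: 35.2
```

```bash
python3 prof.py c
```

```text
20.75 [577.57  225.516 117.822] F [-6.518  1.408  6.815] T [ 0.313  1.173 -0.105] q [ 0.079  0.546 -0.706  1.513  0.367  1.217  0.21 ] yaw 51.11425576171275 w 35.228645321070374
-15 [(8.75, np.float64(-4.2)), (-8.5, np.float64(5.7)), (-18.25, np.float64(-7.4)), (-24.25, np.float64(7.5)), (-28.75, np.float64(-10.2)), (-33.75, np.float64(7.6))]
-3 [(33.0, np.float64(4.0)), (9.25, np.float64(-4.8))]
5 [(44.25, np.float64(3.5)), (41.25, np.float64(-5.8))]
```

send_rows:
  dp:
    - [0,0,0]
    - [0,0,0]
    - [0,0,0]
    - [0,0,0]
    - [0,0,0]
    - [0,0,0]
    - [0,0,0]
    - [0,0,0]
  rotation:
    - [0,0,-7]
    - [0,0,-7]
    - [0,0,-7]
    - [0,0,-7]
    - [0,0,-7]
    - [0,0,-7]
    - [0,0,0]
    - [0,0,0]
  claw: [25,25,25,25,25,25,25,25]

```text
time: 21.47
tcp_pos: [578.0, 225.7, 117.8]
tool_rot: [[-0.161, 0.987, 0.001], [0.987, 0.161, 0.002], [0.002, 0.001, -1.0]]
wrist_force: [-5.3, 2.5, 5.9]
width: 35.5
```

```bash
python3 prof.py d
```

```text
21.4667 [578.013 225.743 117.81 ] F [-5.278  2.537  5.89 ] T [ 0.573  0.838 -0.023] q [-0.017  0.51  -0.562  1.517  0.282  1.194 -0.463] yaw 9.241586159361512 w 35.45935887970009
-15 [(47.0, np.float64(3.0)), (43.25, np.float64(-3.7))]
-3 [(58.25, np.float64(-4.3)), (45.5, np.float64(-3.4)), (27.75, np.float64(4.1)), (5.75, np.float64(-4.0))]
5 [(57.5, np.float64(-5.2)), (37.75, np.float64(-5.1)), (25.0, np.float64(7.7)), (9.75, np.float64(-8.1))]
```

The clamp is hidden from the wrist camera at this yaw. Letting go and regripping about 91° back, where it can be seen.

send_rows:
  dp:
    - [0,0,0]
    - [0,0,0]
    - [0,0,0]
    - [0,0,0]
    - [0,0,0]
    - [0,0,0]
    - [0,0,0]
    - [0,0,0]
    - [0,0,0]
    - [0,0,0]
  rotation:
    - [0,0,0]
    - [0,0,0]
    - [0,0,0]
    - [0,0,0]
    - [0,0,7]
    - [0,0,7]
    - [0,0,7]
    - [0,0,7]
    - [0,0,7]
    - [0,0,7]
  claw: [85,85,85,85,85,85,85,85,85,85]

```text
time: 22.35
tcp_pos: [578.5, 223.5, 116.4]
tool_rot: [[-0.78, 0.625, -0.0], [0.625, 0.78, -0.0], [-0.0, -0.0, -1.0]]
wrist_force: [0.0, -1.1, 0.0]
width: 85.1
```

send_rows:
  dp:
    - [0,0,0]
    - [0,0,0]
    - [0,0,0]
    - [0,0,0]
    - [0,0,0]
    - [0,0,0]
    - [0,0,0]
    - [0,0,0]
    - [0,0,0]
    - [0,0,0]
    - [0,0,0]
    - [0,0,0]
  rotation:
    - [0,0,7]
    - [0,0,7]
    - [0,0,7]
    - [0,0,7]
    - [0,0,7]
    - [0,0,7]
    - [0,0,7]
    - [0,0,7]
    - [0,0,7]
    - [0,0,7]
    - [0,0,0]
    - [0,0,0]
  claw: [85,85,85,85,85,85,85,85,85,85,85,85]

```text
time: 23.35
tcp_pos: [578.4, 223.5, 116.2]
tool_rot: [[-0.86, -0.51, -0.001], [-0.51, 0.86, 0.0], [0.0, 0.0, -1.0]]
wrist_force: [1.0, 0.1, 0.5]
width: 84.9
```

```bash
python3 prof.py e
```

```text
23.35 [578.436 223.508 116.217] F [0.971 0.138 0.503] T [-0.047  0.025  0.002] q [ 0.226  0.636 -0.947  1.507  0.529  1.271  1.321] yaw 120.696209514495 w 84.8562210673799
-15 [(58.5, np.float64(-3.7)), (54.0, np.float64(6.6)), (-3.75, np.float64(-6.5)), (-10.5, np.float64(11.8)), (-20.0, np.float64(-7.9)), (-23.0, np.float64(-4.8)), (-25.25, np.float64(12.7)), (-29.5, np.float64(-16.6)), (-34.75, np.float64(10.8))]
-3 [(58.0, np.float64(-3.8)), (53.75, np.float64(6.0)), (52.0, np.float64(3.6)), (5.25, np.float64(-3.2)), (-4.25, np.float64(-6.3)), (-10.5, np.float64(12.1)), (-20.0, np.float64(-6.4)), (-23.75, np.float64(-5.9)), (-25.25, np.float64(14.6)), (-29.75, np.float64(-19.4)), (-35.0, np.float64(7.1)), (-58.0, np.float64(4.8)), (-59.75, np.float64(-8.0))]
5 [(58.25, np.float64(-4.1)), (55.5, np.float64(7.2)), (-8.25, np.float64(-5.7)), (-10.75, np.float64(12.0)), (-20.25, np.float64(-7.3)), (-22.5, np.float64(-6.3)), (-25.5, np.float64(14.6)), (-29.75, np.float64(-19.9)), (-35.0, np.float64(8.7)), (-56.25, np.float64(7.7)), (-57.75, np.float64(-12.5)), (-71.0, np.float64(4.0))]
```

The spring is compressed about 1.2 mm (20.25 to 19.05), so roughly 12 N with the jar home. About 46° more should give about 35 N.

send_rows:
  dp:
    - [0,0,0]
    - [0,0,0]
    - [0,0,0]
    - [0,0,0]
    - [0,0,0]
    - [0,0,0]
    - [0,0,0]
    - [0,0,0]
    - [0,0,0]
  rotation:
    - [0,0,0]
    - [0,0,0]
    - [0,0,0]
    - [0,0,0]
    - [0,0,0]
    - [0,0,0]
    - [0,0,0]
    - [0,0,0]
    - [0,0,0]
  claw: [60,25,25,25,25,25,25,25,25]

```text
time: 24.15
tcp_pos: [577.8, 224.9, 117.1]
tool_rot: [[-0.857, -0.515, -0.0], [-0.515, 0.857, 0.001], [-0.0, 0.001, -1.0]]
wrist_force: [-4.5, 2.0, 5.8]
width: 35.5
```

send_rows:
  dp:
    - [0,0,0]
    - [0,0,0]
    - [0,0,0]
    - [0,0,0]
    - [0,0,0]
    - [0,0,0]
    - [0,0,0]
    - [0,0,0]
    - [0,0,0]
    - [0,0,0]
  rotation:
    - [0,0,-5]
    - [0,0,-7]
    - [0,0,-7]
    - [0,0,-7]
    - [0,0,-7]
    - [0,0,-7]
    - [0,0,-6]
    - [0,0,0]
    - [0,0,0]
    - [0,0,0]
  claw: [25,25,25,25,25,25,25,25,25,25]

```text
time: 24.98
tcp_pos: [577.8, 225.1, 117.1]
tool_rot: [[-0.967, 0.255, -0.0], [0.255, 0.967, 0.001], [0.0, 0.001, -1.0]]
wrist_force: [-4.7, 2.0, 6.9]
width: 35.5
```

```bash
python3 prof.py f
```

```text
24.9833 [577.792 225.108 117.058] F [-4.74   1.961  6.905] T [ 0.631  1.003 -0.028] q [ 0.131  0.573 -0.787  1.511  0.419  1.232  0.597] yaw 75.22720675040034 w 35.51865598205296
-15 [(1.25, np.float64(-3.2)), (-12.75, np.float64(10.2)), (-22.25, np.float64(-11.7)), (-25.5, np.float64(10.1)), (-30.0, np.float64(-13.2)), (-35.0, np.float64(9.0))]
-3 [(55.0, np.float64(5.4)), (1.5, np.float64(-6.8)), (-12.75, np.float64(10.1)), (-22.5, np.float64(-11.8)), (-25.75, np.float64(11.8)), (-30.25, np.float64(-15.3)), (-35.25, np.float64(5.6)), (-78.75, np.float64(-4.6))]
5 [(58.25, np.float64(4.6)), (57.0, np.float64(4.4)), (50.0, np.float64(-3.5)), (42.75, np.float64(3.4)), (-8.0, np.float64(-4.5)), (-12.75, np.float64(10.1)), (-22.5, np.float64(-12.1)), (-25.75, np.float64(11.8)), (-30.25, np.float64(-15.4)), (-35.25, np.float64(6.2)), (-71.25, np.float64(3.8)), (-74.0, np.float64(-6.7))]
```

Compression is now about 2.85 mm, so about 29 N, within the good range. Releasing and lifting clear.

send_rows:
  dp:
    - [0,0,0]
    - [0,0,0]
    - [0,0,0]
    - [0,0,0]
    - [0,0,0]
    - [0,0,15]
    - [0,0,35]
    - [0,0,35]
    - [0,0,30]
    - [0,0,0]
    - [0,0,0]
  rotation:
    - [0,0,0]
    - [0,0,0]
    - [0,0,0]
    - [0,0,0]
    - [0,0,0]
    - [0,0,0]
    - [0,0,0]
    - [0,0,0]
    - [0,0,0]
    - [0,0,0]
    - [0,0,0]
  claw: [85,85,85,85,85,85,85,85,85,85,85]

```text
time: 25.95
tcp_pos: [579.3, 224.4, 233.7]
tool_rot: [[-0.966, 0.26, 0.004], [0.26, 0.966, 0.001], [-0.003, 0.002, -1.0]]
wrist_force: [0.0, -0.0, -1.1]
width: 85.0
```

```bash
python3 prof.py g; python3 - <<'E'
from h import *
w=snap('wrist');s=snap('side')
a=s['color'][80:420,160:440,::-1];b=w['color'][:,:,::-1]
cv2.imwrite('pics/fin.png',np.hstack([cv2.resize(b,(453,340)),a]))
E
```

```text
25.95 [579.253 224.446 233.655] F [ 0.039 -0.044 -1.081] T [-0.01  -0.015  0.017] q [ 0.14   0.49  -0.822  1.352  0.356  1.445  0.643] yaw 74.92605436981836 w 84.95302537203632
-15 [(-4.0, np.float64(-4.1)), (-12.25, np.float64(7.2)), (-12.5, np.float64(7.2)), (-22.5, np.float64(-6.9)), (-25.5, np.float64(6.2)), (-30.0, np.float64(-8.2)), (-35.0, np.float64(5.5))]
-3 [(-12.5, np.float64(7.2)), (-22.5, np.float64(-5.6)), (-25.75, np.float64(6.7)), (-30.0, np.float64(-9.6)), (-35.0, np.float64(3.6)), (-57.25, np.float64(-4.7))]
5 [(55.75, np.float64(4.6)), (-9.75, np.float64(-3.3)), (-12.5, np.float64(6.9)), (-22.5, np.float64(-7.6)), (-25.5, np.float64(7.6)), (-30.25, np.float64(-9.3)), (-35.25, np.float64(3.5)), (-56.0, np.float64(-4.2)), (-64.5, np.float64(3.4))]
```

View pics/fin.png

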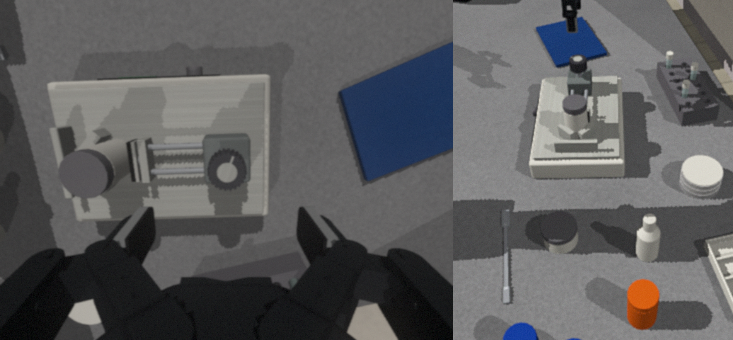

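The pad holds with the knob let go: compression is still about 2.7 mm, roughly 27 N. The jar stands upright in the V, the other ware is where it was, and the gripper is clear.

```bash
python3 -c "
from bench import env
print(env.hand_in())"
```

```text
the job is handed in; nothing more can be done
None
```

The jar is standing upright on the platform, pinched between the pad and the V stop at an estimated 27 N. I handed the job in at about 26 s of the 72 s allowed; the hand-in gives no verdict.

- **Placing:** I gripped the jar by its upper half, set it down some 8 mm short of the seat and let go. The wrist picture showed it standing free there.
- **Tightening:** I turned the knob clockwise in three grips, letting go and regripping between them.
- **Clamp force:** I judged this from how far the carrier-to-pad distance had shrunk in the wrist pictures, 20.25 mm unloaded to about 17.6 mm at the end. It is good to perhaps 4 N. With the knob still gripped, the same method gave about 29 N.
- **Last checks:**
  - The pad face was at shaker y ≈ -35 mm, which puts the jar's axis at about -60 mm.
  - The jar looked upright.
  - The tub, bottle, dishes and spatula looked unmoved, by eye only.
  - The gripper was open and clear, about 100 mm above the knob.
- **Weak or disagreeing checks:**
  - The wrist torque was too noisy to confirm the clamp force.
  - By knob angle I expected about 35 N rather than 27. Both are within the 20 to 50 N band.

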